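# Take the tall handled chopping board from the leaning stack

## Task

Draw the tall chopping board, the one whose long handle stands well above the rest, out of the stack leaning against the low tiled upstand, without toppling the other two boards, which stay leaning where they are. Stand it upright, handle up and roughly centred, in the bay of the drying rack, lowering it all the way to the bay floor before you let go.

Things in the scene. Friction and masses are not known exactly. Their poses are not given: they have to be found in the camera images.
- tall_board: The board to take: wooden paddle, 16 mm thick, blade 150 mm wide and 150 high, handle 36 mm wide and 90 long up from the middle of its top edge (240 high in all), about 0.3 kg. Origin: centre of its bottom edge; z runs up blade and handle, x square to the faces, y along the width. Starts leaning 14 degrees towards the upstand, at the back, middle or front of the stack, touching its neighbours.
- plain_board: Bystander in the stack: plain wooden rectangle without handle, 16 mm thick, 240 wide, 140 high. Origin and axes as for the tall board, leaning parallel to it. The upstand is a fixed wall of black and white tiles, 100 mm high, 50 thick, 280 long, on the robot's side of the boards; they stand on the worktop and lean on its top edge.
- short_board: Bystander in the stack: small wooden paddle, 16 mm thick, blade 130 mm wide and 110 high, short handle 30 mm wide and 55 long in the middle (165 high in all). Origin and axes as for the tall board, leaning parallel to it.
- rack: Fixed drying rack: grey base 120 x 180 x 12 mm, and on each side of its one bay an upright wire hoop 120 mm long, 100 mm high. The bay runs along the rack's y axis; it is 40 mm wide (along x) up to 70 mm above the worktop, flaring to 64 mm at the top, open at the ends and above. Origin: centre of the base's underside, z up; the bay floor is 12 mm above it.
There are look-alikes about, which are no part of the job. What is shaped like the rack but green is not meant.

How it is judged:
By the outcome, as a careful person would: the job done as asked, in the order asked, and still so for the second after the job is handed in, with the robot touching nothing.
It also fails if it takes over 40 s, if anything falls off the work surface, if the arm or the gripper's body presses on something with over 40 N, if the wrist force passes 120 N, or if a joint passes its speed limit or range.

## Robot

A 7-joint arm with a two-finger parallel gripper is mounted at the origin on the work surface. World frame = base frame: x ahead of the robot, y to its left, z up, the work surface at z = 0. Lengths are in m, angles in rad, forces in N, time in s.
With the tool pointing down it reaches from about 0.4 to 0.85 m from the base axis. Payload 10.4 kg.
Tool frame: the origin (TCP) lies at the centre of the arm's flange, where the gripper is bolted on; the fingertips stand 182 mm ahead of it and the grasp point (between the pads) lies r.grasp_offset ahead of it (r.grasp_offset is the distance from the TCP to the grasp point, in m); z points along the fingers, y is the line along which they close (so a half turn about z gives the same grasp; the last joint's range is limited). The gripper opens to 87 mm and grips with 3 to 60 N. Pads are 19 mm wide; open, the fingers measure 117 mm over their backs; the gripper's body (75 mm by 190 mm) begins 51 mm behind the grasp point.
Start: joints at [1.249, 0.332, -0.065, 1.46, 0.022, 1.35, -0.088], TCP at [0.184, -0.597, 0.405] pointing down, gripper open.
Joint ranges: [-2.6, 2.6], [-0.5, 2.12], [-1.47, 1.34], [0.16, 2.42], [-1.27, 4.41], [0.06, 2.06], [-2.6, 2.6]. Speed limits (rad/s): [2.22, 2.22, 2.79, 2.79, 3.14, 3.14, 3.14].

## Interface

Orientations are given as a unit quaternion [x, y, z, w].
In Python, from bench import status, vision, job, spotter, r gives the robot as it stands. The module is installed in compiled form; this text tells all that it offers.
- The arm moves only by the tool play_rows, never from a script. Its argument "series" is a list of rows, each a list of 6 numbers: the shift along the tool's x, y, z each as a share of 150 mm, from -1 to 1, then the turn, a rotation vector about the tool's x, y, z each as a share of 30 degrees, from -1 to 1. In form: [[x, y, z, ax, ay, az], ...]. A call has 1 to 5 rows; each row is the pose to reach, as a shift and turn from the pose commanded when the call began, along the tool's axes at that moment; what a row does not reach only later rows make up. A row lasts 1/10 s, in which the tool goes at most 50 mm and 8.59 degrees, less where a joint would pass 70% of its speed; a pose out of reach is approached as far as the arm can. A call with a number of a shift or a turn outside -1 to 1 is refused whole. A call with a gripper value outside its range is refused whole. "fingers" is the opening, from -1 (shut) to 1 (fully open), set as the call begins (left out, the last holds). The fingers move at their own pace and stop on an object; "squeeze" is the grip in N (left out, the last holds). Time passes only in rows, so rows that repeat a pose let the fingers close. It gives the time, the measured TCP pose, the force, the opening and the grip force at its end, in the units of the state.
- status.read_state(): the state, without advancing time (a new reading comes with each control period).
- vision.camera(name): name is "scene" or "top"; returns the picture (420x560x3 uint8, blue, green, red); there is no depth.
- vision.calibration(name): a dict with "fx", "fy", "cx", "cy" (pixels), "rvec" (rotation vector, rad) and "tvec" (3), from world to camera coordinates, as OpenCV has them. Camera axes: x right, y down, z forward; pixel columns grow to the right and rows downward; lengths in m; the calibration is good to about 2 mm. A picture is of the moment at which its call begins. calibration takes no time and is no camera call.
- job.close_job(): hands the job in; it is judged then, once.
Trained networks look in the newest picture that a camera, given by its name, has taken for a name from the list of things; names that differ only in an ending like _2 or _b are one class to them, and where a whole thing is asked for, a point or a joint stands for the part that bears it (a point fixed in the world has none). Each returns a list of dicts, best first, with "conf" (0 to 1); they miss things now and then, are a little off and sometimes report something else, mostly with a low value. They report only what shows in the picture. A call takes as long as a camera call. They do not tell look-alikes from the thing itself.
- spotter.boxes_of(camera, name): "point" ([x, y, z] in m, in world coordinates, good to about 4 mm: the middle of the surface that is visible of it).
- spotter.regions_of(camera, name): "pixels" (420x560 bool, what is visible of it).
The state is a dict: "time": time; "joint_positions": joint angles; "joint_vel": joint speeds; "joint_torque": joint torques, N m; "ee_pos": TCP position; "eef_rot": TCP orientation; "ft_force": force on the tool from outside, world axes, zero at the start; "torque": the same for the moment, N m; "width": finger opening in m; "grip_force": force on a finger pad.
Only numpy, scipy, OpenCV 4.12 (cv2) and the standard library are available. Lean on these libraries where they do the work, as an engineer would, in place of code of your own. Each camera call takes 0.05 s, during which the arm holds its last target. There are 200 camera calls.

## Working session

There is one attempt and no reset: what is moved stays moved. The work goes in short steps, Python scripts to look and compute and a tool call to move; the robot and the scene stay as the last step left them, time stands still between calls to the robot, and variables do not carry over. Pictures are saved under pics/ and viewed, at most 10 in all, crops included, and the job is handed in when it is done.

Besides the shell and the picture viewer there is one more tool, called as name(argument=value, ...) on one line, values as JSON. play_rows: Moves the arm, as the interface text tells. Shift numbers are shares of 150 mm and turn numbers shares of 30 degrees, none past 1 either way. Its arguments: {"type":"object","properties":{"series":{"type":"array","items":{"type":"array","items":{"type":"number"}}},"fingers":{"type":"number"},"squeeze":{"type":"number"}},"required":["series"]}

```bash
mkdir -p pics; ls
cat > h.py <<'E'
import numpy as np, cv2
from scipy.spatial.transform import Rotation as R
from bench import status, vision, job, spotter, r
def cal(n):
    c=vision.calibration(n); K=np.array([[c['fx'],0,c['cx']],[0,c['fy'],c['cy']],[0,0,1]]);return K,np.array(c['rvec'],float),np.array(c['tvec'],float)
def proj(n,P):
    K,rv,t=cal(n); return cv2.projectPoints(np.array(P,float).reshape(-1,3),rv,t,K,None)[0][:,0]
def ray(n,px):
    K,rv,t=cal(n);Rm=cv2.Rodrigues(rv)[0];d=Rm.T@np.linalg.inv(K)@[px[0],px[1],1];return -Rm.T@t,d
def onz(n,px,z):
    o,d=ray(n,px);return o+d*(z-o[2])/d[2]
E
python3 - <<'E'
from h import *
for n in('scene','top'):
    cv2.imwrite(f'pics/{n}0.png',vision.camera(n))
    for k in('tall_board','plain_board','short_board','rack'):
        print(n,k,[(np.round(b['point'],3),round(b['conf'],2)) for b in spotter.boxes_of(n,k)])
    K,rv,t=cal(n);print(ray(n,(280,210)))
s=status.read_state();print(s['time'],s['ee_pos'],s['eef_rot'],s['width'],r.grasp_offset)
print(R.from_quat(s['eef_rot']).as_matrix().round(3))
E
```

```text
pics
scene tall_board [(array([ 0.564, -0.209,  0.096]), 0.82), (array([ 0.535, -0.293,  0.078]), 0.63)]
scene plain_board [(array([ 0.536, -0.292,  0.074]), 0.8)]
scene short_board []
scene rack [(array([0.491, 0.219, 0.012]), 0.92), (array([0.252, 0.246, 0.014]), 0.8), (array([ 0.282, -0.258,  0.01 ]), 0.79)]
(array([ 1.33439636, -0.41715072,  0.80033508]), array([-0.73160629,  0.31406548, -0.60519366]))
top tall_board [(array([ 0.525, -0.191,  0.147]), 0.74), (array([ 0.52 , -0.223,  0.139]), 0.38)]
top plain_board [(array([ 0.52 , -0.222,  0.137]), 0.64)]
top short_board [(array([ 0.512, -0.178,  0.114]), 0.65)]
top rack [(array([0.232, 0.237, 0.01 ]), 0.92), (array([ 0.276, -0.244,  0.016]), 0.65), (array([0.472, 0.222, 0.011]), 0.6)]
(array([0.26368317, 0.01196849, 0.99545372]), array([ 0.16372641, -0.02200991, -0.98629254]))
0.5 [ 0.18397666 -0.59730955  0.40474812] [9.88864116e-01 1.48821234e-01 1.55015127e-05 5.58120385e-06] 0.08688521960833095 0.1635
[[ 0.956  0.294  0.   ]
 [ 0.294 -0.956 -0.   ]
 [ 0.     0.    -1.   ]]
```

View pics/scene0.png

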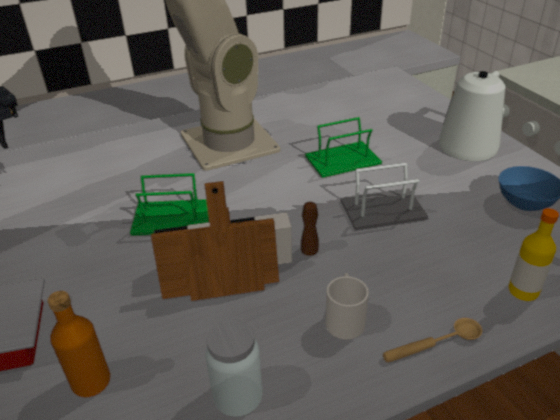

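View pics/top0.png

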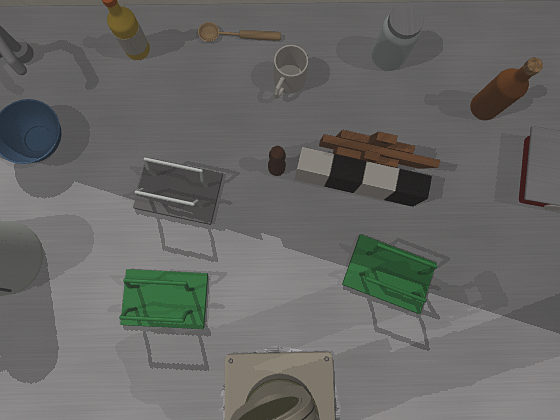

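The scene picture shows the stack at about (215,255) with the tall handle at (217,210), and the grey rack at (383,200). The top picture shows the stack at (380,150), the upstand on its robot side and the grey rack at (180,188). I'll zoom in on the stack and rack.

Run:
```python
import cv2,numpy as np
a=cv2.imread('pics/top0.png')[110:215,290:450];b=cv2.imread('pics/scene0.png')[170:310,140:300]
c=cv2.imread('pics/top0.png')[145:230,125:235]
a=cv2.resize(a,None,fx=3.5,fy=3.5,interpolation=2)[:, :560];c=cv2.resize(c,None,fx=2.2,fy=2.2,interpolation=2)
b=cv2.resize(b,None,fx=1.6,fy=1.6,interpolation=2)
im=np.zeros((600,560,3),'uint8');im[:a.shape[0],:a.shape[1]]=a;im[370:370+c.shape[0],:c.shape[1]]=c;im[370:370+b.shape[0],280:280+b.shape[1]]=b
im=cv2.convertScaleAbs(im,alpha=1.6,beta=10)
cv2.imwrite('pics/crop.png',im)
```

```text
(no output)
```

View pics/crop.png

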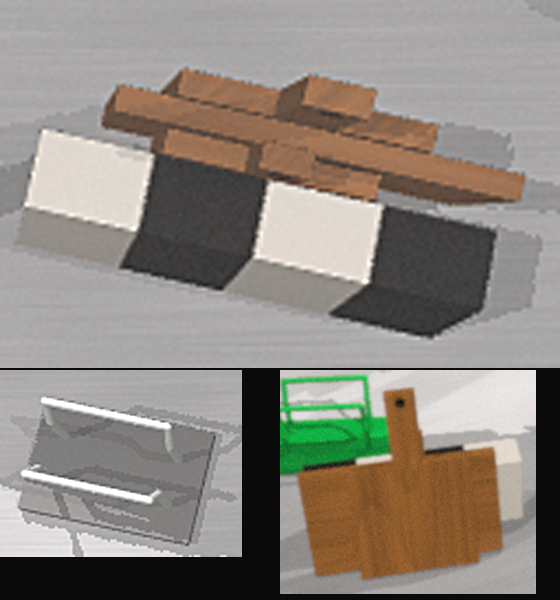

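The crop shows the order out from the upstand: short, plain, tall. So tall is at the free front face, with its handle top quad at about (312,75)–(376,122) in the crop. The rack's long axis runs nearly parallel to the boards. Next I'll fit the poses from corners.

```bash
cat > fit.py <<'E'
from h import *
from scipy.optimize import least_squares
def crop(p,s,o,q=(0,0)): p=np.array(p,float);return (p-q)/s+o
T=lambda *p:crop(p,3.5,(290,110)); S=lambda *p:crop(p,1.6,(140,170),(280,370)); C=lambda *p:crop(p,2.2,(125,145),(0,370))
def board(p,L):  # local -> world ; p=x,y,yaw ; local x leans: +x away from robot
    L=np.array(L,float); M=R.from_euler('z',p[2])*R.from_euler('y',-np.radians(14))
    b=np.array([p[0],p[1],0.008*np.sin(np.radians(14))])
    return M.apply(L)+b
# tall: y left(+). top image left = +y
t=.008
Lt=[(t,.018,.24),(t,-.018,.24),(-t,-.018,.24),(-t,.018,.24)]; pt=T((312,75),(376,90),(371,121),(303,106))
Ls=[(t,-.018,.24),(t,.018,.24),(t,-.075,0),(t,.075,0)]
ps=np.array([S((p))[0] for p in ((383,391),(413,388),(362,578),(478,563))])
if __name__=='__main__':
    f=lambda p:np.r_[(proj('top',board(p,Lt))-pt).ravel(),(proj('scene',board(p,Ls))-ps).ravel()]
    q=least_squares(f,[.55,-.2,.1],loss='soft_l1');print('tall',q.x,np.degrees(q.x[2]),f(q.x).reshape(-1,2).round(1).tolist())
    U=[onz('top',x,.1) for x in T((42,128),(497,232))];d=U[0]-U[1];print('upstand',np.round(U,4).tolist(),np.linalg.norm(d),np.degrees(np.arctan2(-d[0],d[1])))
    pl=[onz('top',x,.1395) for x in T((118,86),(525,174))];d=pl[0]-pl[1];print('plain far top',np.round(pl,4).tolist(),np.linalg.norm(d),np.degrees(np.arctan2(-d[0],d[1])))
    B=[onz('top',x,.012) for x in C((216,433),(190,543),(18,508))];print('base',np.round(B,4).tolist(),'mid',(B[0]+B[2])/2)
    H=[onz('top',x,.1) for x in C((42,400),(170,427),(158,498),(23,473))];print('hoops',np.round(H,4).tolist(),'mid',np.mean(H,0))
    for d in(B[2]-B[1],H[0]-H[1],H[3]-H[2]):print(np.linalg.norm(d),np.degrees(np.arctan2(-d[0],d[1])))
E
python3 fit.py
```

```text
tall [ 0.57415121 -0.2142516  -0.24642503] -14.11911419413263 [[-1.1, 0.0], [0.2, 0.1], [-0.5, 0.0], [-0.7, -0.1], [-1.0, 1.7], [-0.2, 1.2], [-1.3, 0.2], [0.1, -1.5]]
upstand [[0.5471, -0.0573, 0.1], [0.478, -0.3276, 0.1]] 0.2789357808733381 -14.329649064251509
plain far top [[0.5591, -0.099, 0.1395], [0.5025, -0.3314, 0.1395]] 0.2391772811898904 -13.682844690748615
base [[0.5136, 0.1182, 0.012], [0.3987, 0.1448, 0.012], [0.4382, 0.3208, 0.012]] mid [0.47589015 0.21950077 0.012     ]
hoops [[0.5264, 0.2738, 0.1], [0.4979, 0.1522, 0.1], [0.4297, 0.1629, 0.1], [0.4558, 0.2896, 0.1]] mid [0.47742109 0.21963846 0.1       ]
0.18039362507794154 -12.62667157836381
0.12489685180110006 -13.187440225529986
0.12929931895925667 -11.658654218764513
```

```bash
cat > go.py <<'E'
from h import *
import sys
from fit import board
TALL=[0.57415,-0.21425,-0.2464]
G=r.grasp_offset
def pose(xy,yaw,lean,h,lift=0,off=0,g=.208):
    "TCP for board with bottom centre at xy, height h, gripped at g; lift = along fingers"
    M=R.from_euler('z',yaw)*R.from_euler('y',-lean)
    zb=M.apply([0,0,1]);xb=M.apply([1,0,0])
    p=np.array([xy[0],xy[1],h])+zb*(g+G+lift)+xb*off
    ty=xb;tz=-zb;tx=np.cross(ty,tz)
    return p,R.from_matrix(np.c_[tx,ty,tz])
def delta(p,Rt,s=None):
    s=s or status.read_state();R0=R.from_quat(s['eef_rot'])
    d=R0.inv().apply(p-s['ee_pos'])/.15; w=np.degrees((R0.inv()*Rt).as_rotvec())/30
    print('t',round(s['time'],2),'pos',np.round(s['ee_pos'],4),'target',np.round(p,4),'F',np.round(s['ft_force'],1),'w',round(s['width'],4),'grip',round(s['grip_force'],1)); print(np.round(d,3).tolist(),np.round(w,3).tolist(),'calls',round(max(abs(np.r_[d,w])),2))
    f=max(1,max(abs(np.r_[d,w])));print('row',np.round(np.r_[d,w]/f,3).tolist())
L=np.radians(14)
E
python3 - <<'E'
from go import *
delta(*pose(TALL[:2],TALL[2],L,.002,lift=.10))
print(pose(TALL[:2],TALL[2],L,.002)[0])
E
```

```text
t 0.5 pos [ 0.184  -0.5973  0.4047] target [ 0.4635 -0.1864  0.4595] F [-0.1  0.2  0.2] w 0.0869 grip 0.0
[2.587, -2.069, -0.365] [-0.425, 0.239, -1.949] calls 2.59
row [1.0, -0.8, -0.141, -0.164, 0.092, -0.753]
[ 0.4869905  -0.19232845  0.36246486]
```

play_rows(series=[[1.0,-0.8,-0.14,-0.16,0.09,-0.75],[1.0,-0.8,-0.14,-0.16,0.09,-0.75],[1.0,-0.8,-0.14,-0.16,0.09,-0.75],[1.0,-0.8,-0.14,-0.16,0.09,-0.75],[1.0,-0.8,-0.14,-0.16,0.09,-0.75]], fingers=1)

```text
time: 1.0
ee_pos: [0.2963, -0.4337, 0.4273]
eef_rot: [0.938, 0.343, 0.03, 0.038]
ft_force: [-0.1, 0.1, 0.5]
width: 0.0866
grip_force: 0.0
```

Run:
```python
from go import *
delta(*pose(TALL[:2],TALL[2],L,.002,lift=.10))
```

```text
t 1.0 pos [ 0.2963 -0.4337  0.4273] target [ 0.4635 -0.1864  0.4595] F [-0.1  0.1  0.5] w 0.0866 grip 0.0
[1.921, -0.522, -0.205] [-0.261, 0.144, -1.183] calls 1.92
row [1.0, -0.272, -0.107, -0.136, 0.075, -0.616]
```

play_rows(series=[[1.0,-0.27,-0.3,-0.14,0.08,-0.65],[1.0,-0.27,-0.3,-0.14,0.08,-0.65],[1.0,-0.27,-0.3,-0.14,0.08,-0.65],[1.0,-0.27,-0.3,-0.14,0.08,-0.65],[1.0,-0.27,-0.3,-0.14,0.08,-0.65]])

```text
time: 1.5
ee_pos: [0.379, -0.3078, 0.4723]
eef_rot: [0.865, 0.494, 0.055, 0.07]
ft_force: [-0.4, -0.6, -0.4]
width: 0.0868
grip_force: 0.0
```

Run:
```python
from go import *
delta(*pose(TALL[:2],TALL[2],L,.002,lift=.10))
```

```text
t 1.5 pos [ 0.379  -0.3078  0.4723] target [ 0.4635 -0.1864  0.4595] F [-0.4 -0.6 -0.4] w 0.0868 grip 0.0
[0.981, 0.055, 0.121] [-0.122, 0.067, -0.543] calls 0.98
row [0.981, 0.055, 0.121, -0.122, 0.067, -0.543]
```

play_rows(series=[[0.98,0.05,0.12,-0.12,0.07,-0.54],[0.98,0.05,0.12,-0.12,0.07,-0.54],[0.98,0.05,0.12,-0.12,0.07,-0.54],[0.98,0.05,0.12,-0.12,0.07,-0.54],[0.98,0.05,0.12,-0.12,0.07,-0.54]])

```text
time: 2.0
ee_pos: [0.4619, -0.189, 0.4579]
eef_rot: [0.785, 0.608, 0.075, 0.094]
ft_force: [-0.6, -0.9, -0.4]
width: 0.087
grip_force: 0.0
```

Run:
```python
from go import *
a=vision.camera('top')[60:230,250:490];b=vision.camera('scene')[90:310,100:340]
im=np.vstack([cv2.resize(a,None,fx=2.4,fy=1.65*2.4/1.65)[:300],cv2.resize(b,None,fx=2.4,fy=2.4)[:300]])
cv2.imwrite('pics/pre.png',cv2.convertScaleAbs(im,alpha=1.5,beta=10))
delta(*pose(TALL[:2],TALL[2],L,.002,lift=.10))
delta(*pose(TALL[:2],TALL[2],L,.002))
```

```text
t 2.1 pos [ 0.4613 -0.1903  0.4582] target [ 0.4635 -0.1864  0.4595] F [ 0.  -0.9  0.7] w 0.0875 grip 0.0
[0.029, 0.01, -0.006] [-0.006, -0.002, -0.016] calls 0.03
row [0.029, 0.01, -0.006, -0.006, -0.002, -0.016]
t 2.1 pos [ 0.4613 -0.1903  0.4582] target [ 0.487  -0.1923  0.3625] F [ 0.  -0.9  0.7] w 0.0875 grip 0.0
[0.028, 0.012, 0.66] [-0.006, -0.002, -0.016] calls 0.66
row [0.028, 0.012, 0.66, -0.006, -0.002, -0.016]
```

View pics/pre.png

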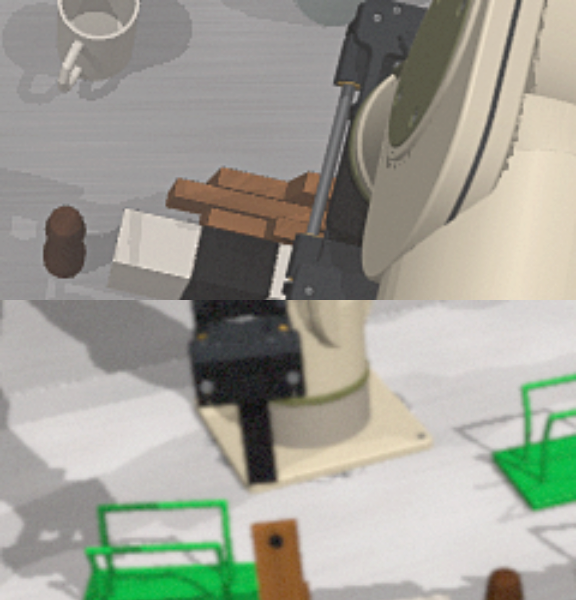

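The gripper is lined up over the handle: its front finger is at (260,450) in the lower panel and the handle top at (275,525). I'll descend.

play_rows(series=[[0.02,0.01,0.2,0,0,0],[0.03,0.01,0.4,0,0,0],[0.03,0.01,0.55,0,0,0],[0.03,0.01,0.66,0,0,0],[0.03,0.01,0.66,0,0,0]])

```text
time: 2.6
ee_pos: [0.4866, -0.1914, 0.3605]
eef_rot: [0.785, 0.607, 0.074, 0.093]
ft_force: [-0.5, -0.3, 0.1]
width: 0.087
grip_force: 0.0
```

Run:
```python
from go import *
b=vision.camera('scene')[130:330,110:330]
cv2.imwrite('pics/down.png',cv2.convertScaleAbs(cv2.resize(b,None,fx=2.6,fy=2.6),alpha=1.5,beta=10))
delta(*pose(TALL[:2],TALL[2],L,.002))
```

```text
t 2.65 pos [ 0.487  -0.1911  0.3622] target [ 0.487  -0.1923  0.3625] F [0.2 0.4 0.4] w 0.0872 grip 0.0
[-0.008, 0.003, -0.001] [-0.009, -0.004, -0.015] calls 0.01
row [-0.008, 0.003, -0.001, -0.009, -0.004, -0.015]
```

View pics/down.png

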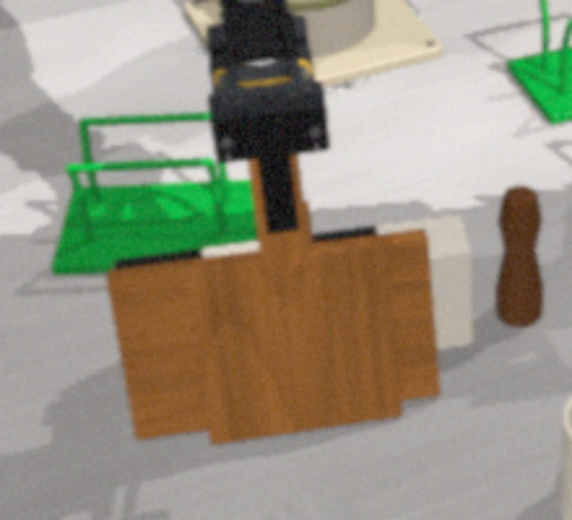

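The finger is centred on the handle, at (280,195) in the crop. I'll close the gripper.

play_rows(series=[[0,0,0,0,0,0],[0,0,0,0,0,0],[0,0,0,0,0,0],[0,0,0,0,0,0],[0,0,0,0,0,0]], fingers=-1, squeeze=35)

```text
time: 3.15
ee_pos: [0.4878, -0.1894, 0.3633]
eef_rot: [0.784, 0.609, 0.075, 0.095]
ft_force: [-0.3, 0.1, 0.0]
width: 0.0551
grip_force: 0.0
```

play_rows(series=[[0,0,0,0,0,0],[0,0,0,0,0,0],[0,0,0,0,0,0],[0,0,0,0,0,0]])

```text
time: 3.55
ee_pos: [0.4878, -0.1894, 0.363]
eef_rot: [0.784, 0.609, 0.075, 0.094]
ft_force: [-0.2, -0.5, 1.3]
width: 0.0229
grip_force: 0.0
```

play_rows(series=[[0,0,0,0,0,0],[0,0,0,0,0,0],[0,0,0,0,0,0],[0,0,0,0,0,0]])

```text
time: 3.95
ee_pos: [0.4883, -0.1895, 0.3634]
eef_rot: [0.784, 0.609, 0.076, 0.095]
ft_force: [5.7, -1.4, -3.3]
width: 0.016
grip_force: 34.9
```

Run:
```python
from go import *
s=status.read_state();R0=R.from_quat(s['eef_rot']);print('tool y (outward?)',R0.apply([0,1,0]).round(3),'F tool',R0.inv().apply(s['ft_force']).round(1))
delta(*pose(TALL[:2],TALL[2],L,.002))
# small move away: 60mm along board normal; lifted later
delta(*pose(TALL[:2],TALL[2],L,.002,off=.06,lift=.0))
```

```text
tool y (outward?) [ 0.94  -0.241  0.242] F tool [0.  4.9 4.7]
t 3.95 pos [ 0.4883 -0.1895  0.3634] target [ 0.487  -0.1923  0.3625] F [ 5.7 -1.4 -3.3] w 0.016 grip 34.9
[-0.02, -0.005, 0.005] [0.0, -0.004, -0.009] calls 0.02
row [-0.02, -0.005, 0.005, 0.0, -0.004, -0.009]
t 3.95 pos [ 0.4883 -0.1895  0.3634] target [ 0.5434 -0.2065  0.377 ] F [ 5.7 -1.4 -3.3] w 0.016 grip 34.9
[-0.019, 0.395, 0.005] [0.0, -0.004, -0.009] calls 0.39
row [-0.019, 0.395, 0.005, 0.0, -0.004, -0.009]
```

Gripped: the opening is 16 mm at 35 N. I'll draw it off its neighbours along the normal, then slide it up.

play_rows(series=[[0,0.06,0,0,0,0],[0,0.13,-0.02,0,0,0],[0,0.2,-0.05,0,0,0],[0,0.28,-0.1,0,0,0],[0,0.35,-0.25,0,0,0]])

```text
time: 4.45
ee_pos: [0.5288, -0.2003, 0.4102]
eef_rot: [0.785, 0.609, 0.074, 0.092]
ft_force: [0.4, 0.5, -4.0]
width: 0.016
grip_force: 35.0
```

play_rows(series=[[0,0,-0.2,0,0,0],[0,0,-0.4,0,0,0],[0,0,-0.6,0,0,0],[0,0,-0.8,0,0,0],[0,0,-0.95,0,0,0]])

```text
time: 4.95
ee_pos: [0.4952, -0.1919, 0.5522]
eef_rot: [0.784, 0.609, 0.075, 0.094]
ft_force: [0.0, 0.3, -4.1]
width: 0.0161
grip_force: 35.0
```

Run:
```python
from go import *
for n in('top','scene'): cv2.imwrite(f'pics/lift_{n}.png',vision.camera(n))
a=cv2.imread('pics/lift_top.png')[70:250,230:470];b=cv2.imread('pics/lift_scene.png')[60:330,100:420]
im=np.vstack([cv2.resize(a,(373,280)),cv2.resize(b,(373,315))])
cv2.imwrite('pics/lift.png',cv2.convertScaleAbs(im,alpha=1.5,beta=10))
RK=[.4765,.2195]; RY=np.radians(-12.8)
delta(*pose(RK,RY,0,.16))
```

```text
t 5.05 pos [ 0.4955 -0.1918  0.5535] target [0.4765 0.2195 0.5315] F [ 0.1 -1.6 -3. ] w 0.0165 grip 35.0
[2.624, -0.816, -0.048] [0.47, 0.002, -0.052] calls 2.62
row [1.0, -0.311, -0.018, 0.179, 0.001, -0.02]
```

View pics/lift.png

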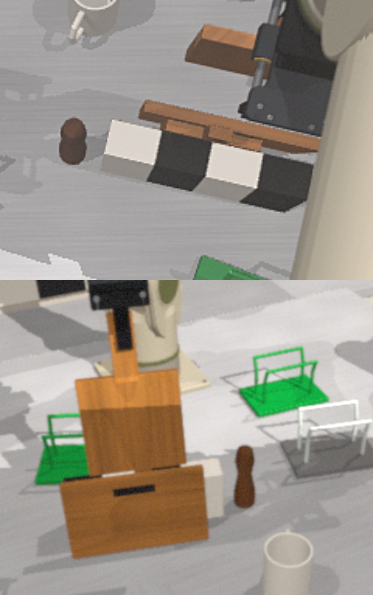

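The tall board is lifted clear in both panels and the other two still lean. I'll traverse to the rack.

play_rows(series=[[0.25,-0.05,-0.05,0.04,0,0],[0.5,-0.12,-0.1,0.08,0,0],[0.75,-0.2,-0.1,0.13,0,0],[1.0,-0.3,-0.1,0.18,0,-0.02],[1.0,-0.3,-0.1,0.18,0,-0.02]])

```text
time: 5.55
ee_pos: [0.4865, -0.0287, 0.5532]
eef_rot: [0.782, 0.619, 0.046, 0.056]
ft_force: [0.4, -0.1, -3.2]
width: 0.0158
grip_force: 35.0
```

play_rows(series=[[0.25,-0.07,0,0.04,0,0],[0.5,-0.14,0,0.08,0,0],[0.75,-0.21,0,0.13,0,0],[1.0,-0.28,0,0.18,0,-0.02],[1.0,-0.28,0,0.18,0,-0.02]])

```text
time: 6.05
ee_pos: [0.4811, 0.1261, 0.5473]
eef_rot: [0.781, 0.625, 0.017, 0.019]
ft_force: [0.8, 0.7, -4.5]
width: 0.0157
grip_force: 35.0
```

```bash
cat >> go.py <<'E'
RK=[.4765,.2195]; RY=np.radians(-12.8)
E
python3 - <<'E'
from go import *
delta(*pose(RK,RY,0,.16))
E
```

```text
t 6.05 pos [0.4811 0.1261 0.5473] target [0.4765 0.2195 0.5315] F [ 0.8  0.7 -4.5] w 0.0157 grip 35.0
[0.6, -0.172, 0.098] [0.096, -0.005, 0.004] calls 0.6
row [0.6, -0.172, 0.098, 0.096, -0.005, 0.004]
```

play_rows(series=[[0.2,-0.05,0.05,0.04,0,0],[0.4,-0.11,0.1,0.07,0,0],[0.6,-0.17,0.1,0.1,0,0],[0.6,-0.17,0.1,0.1,0,0],[0.6,-0.17,0.1,0.1,0,0]])

```text
time: 6.55
ee_pos: [0.4788, 0.2141, 0.531]
eef_rot: [0.783, 0.622, -0.0, -0.0]
ft_force: [0.3, -1.1, -3.9]
width: 0.0158
grip_force: 35.0
```

Run:
```python
from go import *
delta(*pose(RK,RY,0,.16))
for n in('top','scene'): cv2.imwrite(f'pics/ov_{n}.png',vision.camera(n))
im=cv2.imread('pics/ov_scene.png')
# overlays: rack base + hoops model (green), board as believed from TCP (red)
s=status.read_state();R0=R.from_quat(s['eef_rot'])
def bw(L): # board local from tool: xb=ty, zb=-tz, yb=zb x xb
    L=np.array(L,float);M=R0.as_matrix();xb=M[:,1];zb=-M[:,2];yb=np.cross(zb,xb)
    return s['ee_pos']-zb*(G+.208)+L@np.array([xb,yb,zb])
def line(P,c,scale,off,img):
    q=(proj('scene',P)-off)*scale; cv2.polylines(img,[np.round(q*8).astype(np.int32)],False,c,1,cv2.LINE_AA,3)
off=np.array([300,40]);big=cv2.resize(im[40:260,300:460],None,fx=2.7,fy=2.7,interpolation=2);big=cv2.convertScaleAbs(big,alpha=1.4)
Mr=R.from_euler('z',RY);rk=lambda L:Mr.apply(L)+np.array([*RK,0])
line(rk([(.06,.09,.012),(.06,-.09,.012),(-.06,-.09,.012),(-.06,.09,.012),(.06,.09,.012)]),(0,255,0),2.7,off,big)
for x in(.035,-.035): line(rk([(x,-.06,.1),(x,.06,.1)]),(0,255,0),2.7,off,big)
line(bw([(.008,-.075,0),(.008,.075,0),(.008,.075,.15),(.008,-.075,.15),(.008,-.075,0)]),(0,0,255),2.7,off,big)
cv2.imwrite('pics/ov.png',big);print(big.shape, 'bottom',bw([[0,0,0]]))
```

```text
t 6.55 pos [0.4788 0.2141 0.531 ] target [0.4765 0.2195 0.5315] F [ 0.3 -1.1 -3.9] w 0.0158 grip 35.0
[0.031, -0.023, -0.003] [-0.001, -0.0, -0.009] calls 0.03
row [0.031, -0.023, -0.003, -0.001, -0.0, -0.009]
(594, 432, 3) bottom [[0.47929061 0.21263506 0.16002492]]
```

View pics/ov.png

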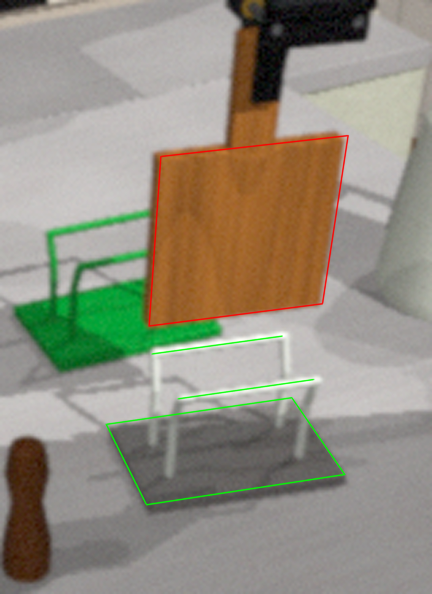

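The model overlays match both the board (red) and the grey rack (green) to within about 2 px, so I'll lower in stages.

play_rows(series=[[0.03,-0.02,0.0,0,0,0],[0.03,-0.02,0.1,0,0,0],[0.03,-0.02,0.2,0,0,0],[0.03,-0.02,0.3,0,0,0],[0.03,-0.02,0.35,0,0,0]])

```text
time: 7.15
ee_pos: [0.4765, 0.2185, 0.4784]
eef_rot: [0.784, 0.621, -0.0, 0.0]
ft_force: [0.6, 0.6, -3.8]
width: 0.0159
grip_force: 35.0
```

Run:
```python
from go import *
delta(*pose(RK,RY,0,.012))
```

```text
t 7.15 pos [0.4765 0.2185 0.4784] target [0.4765 0.2195 0.3835] F [ 0.6  0.6 -3.8] w 0.0159 grip 35.0
[0.007, -0.002, 0.633] [0.001, 0.002, -0.014] calls 0.63
row [0.007, -0.002, 0.633, 0.001, 0.002, -0.014]
```

play_rows(series=[[0,0,0.1,0,0,0],[0,0,0.2,0,0,0],[0,0,0.3,0,0,0],[0,0,0.4,0,0,0],[0,0,0.5,0,0,0]])

```text
time: 7.65
ee_pos: [0.4766, 0.2189, 0.4034]
eef_rot: [0.784, 0.621, 0.0, 0.0]
ft_force: [-0.0, -0.8, -3.2]
width: 0.016
grip_force: 35.0
```

Run:
```python
from go import *
for n in('top','scene'): cv2.imwrite(f'pics/lo_{n}.png',vision.camera(n))
delta(*pose(RK,RY,0,.012))
a=cv2.imread('pics/lo_top.png')[120:250,100:260];b=cv2.imread('pics/lo_scene.png')[80:250,320:450]
im=np.hstack([cv2.resize(a,(480,390)),cv2.resize(b,(298,390))])
cv2.imwrite('pics/lo.png',cv2.convertScaleAbs(im,alpha=1.4,beta=10))
```

```text
t 7.75 pos [0.4763 0.2185 0.4024] target [0.4765 0.2195 0.3835] F [ 0.3 -0.1 -3.3] w 0.0161 grip 35.0
[0.007, -0.0, 0.126] [-0.003, 0.003, -0.012] calls 0.13
row [0.007, -0.0, 0.126, -0.003, 0.003, -0.012]
```

View pics/lo.png

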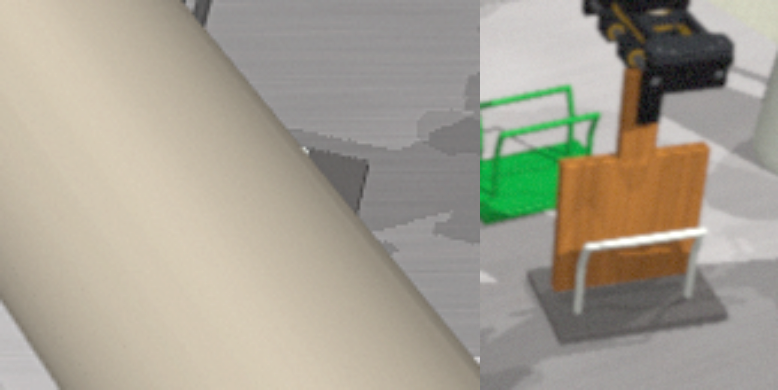

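The board is inside the bay, between the hoops and roughly centred, with the bottom edge still slightly above the floor. Now I'll lower it slowly to contact.

play_rows(series=[[0,0,0.03,0,0,0],[0,0,0.06,0,0,0],[0,0,0.08,0,0,0],[0,0,0.1,0,0,0],[0,0,0.1,0,0,0]])

```text
time: 8.25
ee_pos: [0.4767, 0.2189, 0.3895]
eef_rot: [0.784, 0.621, 0.0, 0.0]
ft_force: [-0.1, 0.2, -3.6]
width: 0.0158
grip_force: 35.0
```

play_rows(series=[[0,0,0.01,0,0,0],[0,0,0.02,0,0,0],[0,0,0.02,0,0,0]])

```text
time: 8.55
ee_pos: [0.4767, 0.2189, 0.3867]
eef_rot: [0.784, 0.621, 0.0, 0.0]
ft_force: [-0.3, -0.2, -2.2]
width: 0.0161
grip_force: 35.0
```

play_rows(series=[[0,0,0.01,0,0,0],[0,0,0.01,0,0,0]])

```text
time: 8.75
ee_pos: [0.4767, 0.2189, 0.3851]
eef_rot: [0.784, 0.621, 0.0, 0.0]
ft_force: [-0.4, -0.4, -4.7]
width: 0.0159
grip_force: 35.0
```

play_rows(series=[[0,0,0.01,0,0,0],[0,0,0.01,0,0,0]])

```text
time: 8.95
ee_pos: [0.4768, 0.2192, 0.3848]
eef_rot: [0.784, 0.621, 0.001, 0.001]
ft_force: [-1.7, -1.3, 7.0]
width: 0.0161
grip_force: 35.0
```

Contact: the vertical force rose by about 11 N. One more small press will show whether it is seated flat.

play_rows(series=[[0,0,0.007,0,0,0],[0,0,0.007,0,0,0]])

```text
time: 9.15
ee_pos: [0.4768, 0.2193, 0.3848]
eef_rot: [0.784, 0.621, 0.001, 0.001]
ft_force: [-5.4, -4.3, 16.5]
width: 0.0158
grip_force: 35.0
```

Run:
```python
from go import *
b=vision.camera('scene')[80:250,320:450]
cv2.imwrite('pics/seat.png',cv2.convertScaleAbs(cv2.resize(b,None,fx=3.4,fy=3.4,interpolation=2),alpha=1.4,beta=10))
s=status.read_state();print(s['ft_force'],s['torque'],s['ee_pos'])
```

```text
[-5.47699015 -3.50200618 17.26197512] [-0.97535817  1.88739071  0.09229699] [0.47684349 0.21930244 0.38478771]
```

View pics/seat.png

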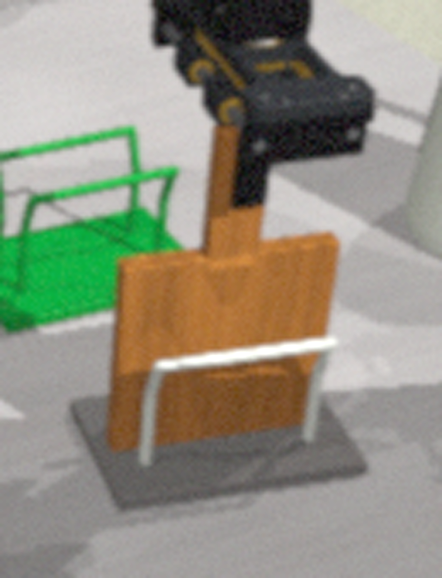

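The board is seated on the bay floor. I'll ease the load off, relax the grip and open.

play_rows(series=[[0,0,-0.02,0,0,0],[0,0,-0.02,0,0,0],[0,0,-0.02,0,0,0]], squeeze=4)

```text
time: 9.5
ee_pos: [0.4767, 0.2189, 0.3855]
eef_rot: [0.784, 0.621, 0.0, 0.0]
ft_force: [0.7, -0.6, -3.4]
width: 0.0163
grip_force: 4.0
```

play_rows(series=[[0,0,0,0,0,0],[0,0,0,0,0,0],[0,0,0,0,0,0],[0,0,0,0,0,0],[0,0,0,0,0,0]], fingers=0.2)

```text
time: 10.0
ee_pos: [0.4767, 0.219, 0.3858]
eef_rot: [0.784, 0.621, 0.001, 0.0]
ft_force: [0.9, 0.7, 0.9]
width: 0.0472
grip_force: 0.0
```

play_rows(series=[[0,0,0,0,0,0],[0,0,-0.1,0,0,0],[0,0,-0.3,0,0,0],[0,0,-0.6,0,0,0],[0,0,-0.9,0,0,0]])

```text
time: 10.5
ee_pos: [0.476, 0.219, 0.5234]
eef_rot: [0.783, 0.622, 0.001, 0.0]
ft_force: [0.4, 0.7, -0.5]
width: 0.0524
grip_force: 0.0
```

play_rows(series=[[0,0,-0.2,0,0,0],[0,0,-0.2,0,0,0],[-0.3,0,-0.2,0,0,0],[-0.6,0,-0.2,0,0,0],[-1,0,-0.2,0,0,0]])

```text
time: 11.0
ee_pos: [0.4437, 0.082, 0.5508]
eef_rot: [0.783, 0.622, 0.001, 0.0]
ft_force: [1.1, -0.9, -0.6]
width: 0.0524
grip_force: 0.0
```

Run:
```python
from go import *
a=vision.camera('top');b=vision.camera('scene')
im=np.hstack([b[120:320,130:460],a[110:310,100:470]])
cv2.imwrite('pics/end.png',cv2.convertScaleAbs(cv2.resize(im,(800,229*1)),alpha=1.4,beta=10))
s=status.read_state();print(s['time'],s['ft_force'],s['ee_pos'],s['width'])
```

```text
11.1 [ 0.47177679  0.00322457 -0.22744095] [0.44398884 0.076641   0.55102452] 0.052325044224059085
```

View pics/end.png

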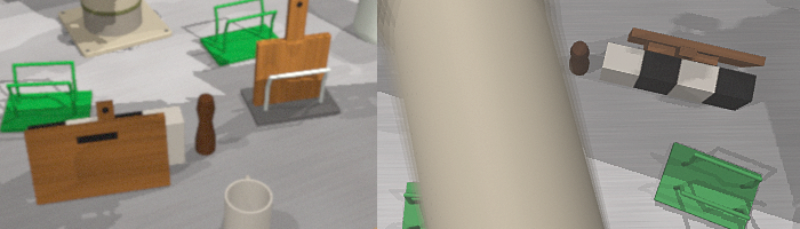

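The board stands upright in the grey rack, handle up, and the other two boards still lean on the upstand. The gripper is clear, so I'll hand the job in.

```bash
python3 -c "
from bench import job;print(job.close_job())"
```

```text
the job is handed in; nothing more can be done
None
```

The tall board stands upright, handle up, on the bay floor of the grey rack, the other two boards still lean on the upstand, and I handed the job in at about 11 s; no verdict came back.

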